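# Reseat the thickness gauge on its sample

### The arm

A 6-joint arm with a two-finger parallel gripper is mounted at the origin on a cart in front of the work surface, level with it; the furniture and walls round the work are solid. World frame = base frame: x ahead of the robot, y to its left, z up, the work surface at z = 0. Lengths are in m, angles in rad, forces in N, time in s.
With the tool pointing down it reaches from about 0.35 to 0.85 m from the base axis. Payload 8.1 kg.
Tool frame: the origin (TCP) lies on the centre line of the jaws, within the pads' length; the fingertips stand 19 mm ahead of it and the grasp point (between the pads) is the TCP; z points along the fingers, y is the line along which they close (so a half turn about z gives the same grasp; the last joint's range is limited). The gripper opens to 93 mm and grips with 3 to 60 N. Pads are 15 mm wide; open, the fingers measure 128 mm over their backs; the gripper's body (75 mm by 188 mm) begins 65 mm behind the grasp point.
Start: joints at [-1.251, 0.13, 1.488, -0, 1.523, -0.085], TCP at [0.236, -0.552, 0.238] pointing down, gripper open.
Joint ranges: [-2.96, 2.96], [-0.89, 2.26], [0.02, 2.5], [-1.34, 4.48], [0, 2.73], [-2.66, 2.66]. Speed limits (rad/s): [2.39, 2.39, 2.79, 3.14, 3.14, 3.14].

### API

Orientations are given as a unit quaternion [x, y, z, w].
In Python, from station import bot, viewer, nets gives the robot as it stands.
- The arm moves only by the tool jog_arm, never from a script. Its argument "rows" is a list of rows, each an object of numbers: "jaw": the opening, from 0 (shut) to 1 (fully open); "x", "y", "z": the shift along the tool's x, y, z in cm; "turn": the turn about the tool's z in degrees. In form: [{"jaw": .., "x": .., "y": .., "z": .., "turn": ..}, ...]. A call has 1 to 12 rows; each row shifts and turns the commanded pose from where the row before left it, along the tool's axes as they then stand; what a row does not reach is not made up. A row lasts 1/12 s, in which the tool goes at most 41.7 mm and 7.16 degrees, less where a joint would pass 70% of its speed; a pose out of reach is approached as far as the arm can. A call is refused whole if a number of a shift passes 4.17 or a number of a turn 7.16, either way. A call with a gripper value outside its range is refused whole. The fingers move at their own pace and stop on an object; the grip force is fixed at half the most. Time passes only in rows, so rows that do not move let the fingers close. It gives the time, the measured TCP pose, the force, the opening and the grip force at its end, in the units of the state.
- bot.sense(): the state, without advancing time (a new reading comes with each control period).
- viewer.camera(name): name is "scene" or "side" or "wrist"; returns a dict with "image" (384x512x3 uint8, red, green, blue), "fx", "fy", "cx", "cy" (pixels), "k1" (the pictures are not rectified: a ray, as slopes to the right and down, at radius r is drawn at 1 + k1 r^2 times it, then the intrinsics apply), "extrinsics" (4x4, takes a point from camera to world coordinates). Camera axes: x right, y up, looking along -z (the intrinsics and any distortion apply to the point x, -y, -z); pixel columns grow to the right and rows downward; lengths in m; the calibration is good to about 2 mm. A picture is of the moment at which its call begins. There is no depth.
- bot.job_done(): hands the job in; it is judged then, once.
Trained networks look in the newest picture that a camera, given by its name, has taken for a name from the list of things; names that differ only in an ending like _2 or _b are one class to them, and where a whole thing is asked for, a point or a joint stands for the part that bears it (a point fixed in the world has none). Each returns a list of dicts, best first, with "confidence" (0 to 1); they miss things now and then, are a little off and sometimes report something else, mostly with a low value. They report only what shows in the picture. A call takes as long as a camera call. They do not tell look-alikes from the thing itself.
- nets.recognise(camera, label): "centre" ([column, row] as shares, 0 to 1, of the picture: columns of its width, rows of its height, amid what is visible of it).
- nets.masks_of(camera, label): "pixels" (384x512 bool, what is visible of it) and "centre" ([column, row] as shares, 0 to 1, of the picture: columns of its width, rows of its height, amid what is visible of it).
The state is a dict: "time": time; "q": joint angles; "qd": joint speeds; "joint_efforts": joint torques, N m; "ee_pos": TCP position; "tool_rot": TCP orientation; "wrist_force": force on the tool from outside, world axes, zero at the start; "moment": the same for the moment, N m; "grip_width": opening from 0.0 (shut) to 1.0 (fully open); "grasp_force": force on a finger pad.
Only numpy, scipy, OpenCV 4.12 (cv2) and the standard library are available. Lean on these libraries where they do the work, as an engineer would, in place of code of your own. Each camera call takes 0.05 s, during which the arm holds its last target. There are 200 camera calls.

### The job

The bench thickness gauge is resting on a board sample, and the reading must be taken afresh. With a fingertip press the red pad of the gauge's lift lever gently all the way down so that the foot rises off the sample, then ease the lever back up slowly, so that the foot settles on the sample and does not drop on it, and withdraw. Do not touch the dial or the sample, and leave the things round the gauge alone.

Things in the scene. Friction and masses are not known exactly. Their poses are not given: they have to be found in the camera images.
- gauge: Bench dial thickness gauge, fixed to the table at various places and angles: grey base 120 x 96 mm, C-frame with its column at the back, round white dial facing the front, at most 175 mm high. Origin on the table directly below the foot; x towards the column at the back, y towards the lever's side (left, seen from the front), z up.
- dial_head: Dial of the gauge with its case, pointer, stem, spindle and presser foot: not to be touched. Same origin and axes as the gauge. The case is 61 mm across, 26 mm deep (x -15 to +11 mm), centre 122 mm and top 153 mm above the table; the bracket of the lever's pivot reaches to y +44 mm and 164 mm high.
- lift_lever: Steel rocker lever across the top of the dial, level at rest, a red domed thumb pad 25 mm across at its outer end. Origin on its pivot (gauge frame: 0, +36, 158 mm); the pad is 50 mm out from it along +y. Pressing the pad down turns it up to 0.29 rad to a stop, the pad going down 14 mm against a spring, about 1 N at first and 2.5 N at the stop. Let go, it snaps back up.
- lever_pad (a point): Top centre of the red pad, where to press; 167 mm above the table at rest; moves with the lever. Below the pad are only the table and, low down, the end of the sample. Let up at 30 mm/s or less, it follows the finger and the foot lands softly.
- spindle (a joint): Height in m of the presser foot above where it rests on the 5 mm sample: 0 at the start, about 0.0104 with the lever fully down; it would be about -0.005 with no sample below. It rises 0.72 mm for each mm that the pad goes down.
- presser_foot (a point): Centre of the underside of the steel presser foot, 16 mm across; 31 mm above the table at rest on the sample.
- sample: Loose stiff light-brown board, 30 x 78 x 5 mm, on the gauge's round anvil (26 mm high) under the foot. Origin at the centre of its underside, y along its length.
- spare_sample: Loose dark brown board, 30 x 78 x 5 mm, lying on the table beside the gauge. Origin at the centre of its underside.
- pattern_weight: Black pattern weight with a knob, 72 mm across, 52 mm high, loose on the table near the gauge. Origin at the centre of its underside.
- red_spool: Thread spool with red ends and dark thread, 38 mm across, 50 mm high, standing loose on the table near the gauge. Origin at the centre of its underside.
Things that resemble listed ones, but are neither listed nor needed, are in the scene too. Of the things that look like the gauge, take the one that is farthest to the robot's right at the start.

How it is judged:
On the way, in this order (a step that is already met when the one before it is completed fails the run):
1. the lever is pressed down by the fingers until the foot stands at least 7.5 mm above the sample (value of joint spindle above 0.0075 m and contact force between the fingers and lift_lever above 0.3 N), for 0.2 s.
2. the foot is back on the sample (value of joint spindle below 0.001 m), for 0.2 s.
At the end, for the whole second after the job is handed in: The lever is up and the foot rests on the sample again (spindle within 1 mm of 0); the sample lies within 5 mm of where it was, still under the foot; the spare sample, the weight and the spool are within 10 mm of where they were (value of joint spindle between -0.001 and 0.001 m and horizontal distance between presser_foot and sample below 0.014 m and distance of sample from where it was at the start of the episode below 0.005 m and linear speed of sample below 0.01 m/s and distance of each of spare_sample, pattern_weight, red_spool from where it was at the start of the episode below 0.01 m); the robot touches nothing.
It fails at once if the foot drops on the sample: it comes down faster than 80 mm/s (the pad rising at about 110 mm/s) (velocity of joint spindle below -0.08 m/s).
It fails at once if the lever is pressed harder than 25 N (contact force between any of the fingers, the arm and lift_lever above 25 N).
It fails at once if the dial head, spindle or foot is touched (contact force between any of the fingers, the arm and dial_head above 1 N).
It fails at once if the sample is touched or shifted more than 5 mm (contact force between any of the fingers, the arm and sample above 0.5 N or distance of sample from where it was at the start of the episode above 0.005 m).
It fails at once if the spare sample, the weight or the spool is touched or moved more than 10 mm (contact force between any of the fingers, the arm and spare_sample above 0.5 N or distance of any of spare_sample, pattern_weight, red_spool from where it was at the start of the episode above 0.01 m or contact force between any of the fingers, the arm and pattern_weight above 0.5 N or contact force between any of the fingers, the arm and red_spool above 0.5 N).
It also fails if it takes over 32 s, if anything falls off the work surface, if the arm or the gripper's body presses on something with over 40 N, if the wrist force passes 120 N, or if a joint passes its speed limit or range.

## Working session

There is one attempt and no reset: what is moved stays moved. The work goes in short steps, Python scripts to look and compute and a tool call to move; the robot and the scene stay as the last step left them, time stands still between calls to the robot, and variables do not carry over. Pictures are saved under pics/ and viewed, at most 10 in all, crops included, and the job is handed in when it is done.

Besides the shell and the picture viewer there is one more tool, called after "Call:" as name([rows], argument=value, ...), one row to a line, values as JSON. jog_arm: Moves the arm, as the interface text tells. Its arguments: {"type":"object","properties":{"rows":{"type":"array","items":{"type":"object","properties":{"jaw":{"type":"number"},"x":{"type":"number"},"y":{"type":"number"},"z":{"type":"number"},"turn":{"type":"number"}}}}},"required":["rows"]}

```bash
mkdir -p pics
cat > h.py <<'E'
import numpy as np, cv2
from station import bot, viewer, nets
def ray(c,u,v):
    a=np.array([(u-c['cx'])/c['fx'],(v-c['cy'])/c['fy']]); s=a.copy()
    for _ in range(20): s=a/(1+c['k1']*(s@s))
    E=np.array(c['extrinsics']); return E[:3,3],E[:3,:3]@np.array([s[0],-s[1],-1])
def atz(c,u,v,z):
    o,d=ray(c,u,v); return o+d*(z-o[2])/d[2]
def proj(c,p):
    E=np.array(c['extrinsics']); q=E[:3,:3].T@(np.array(p)-E[:3,3]); s=np.array([q[0],-q[1]])/-q[2]
    s=s*(1+c['k1']*(s@s)); return s[0]*c['fx']+c['cx'],s[1]*c['fy']+c['cy']
E
python3 - <<'E'
from h import *
ims=[]
for n in('scene','side'):
    c=viewer.camera(n); im=c['image'][:,:,::-1].copy(); cv2.imwrite(f'pics/{n}1.png',im)
    print(n,np.round(c['extrinsics'],3).tolist(),c['fx'])
    for l,z in(('lever_pad',.167),('lift_lever',.16),('gauge',.08),('dial_head',.122),('sample',.03),('pattern_weight',.03),('red_spool',.03),('spare_sample',.005)):
        for d in nets.masks_of(n,l):
            u,v=d['centre'][0]*512,d['centre'][1]*384
            print(l,round(d['confidence'],2),round(u),round(v),d['pixels'].sum(),np.round(atz(c,u,v,z),3))
E
```

```text
scene [[-0.643, 0.598, -0.479, 0.122], [-0.766, -0.502, 0.401, 0.407], [-0.001, 0.624, 0.781, 0.774], [0.0, 0.0, 0.0, 1.0]] 400.5568324165041
lever_pad 0.61 142 257 285 [0.5   0.356 0.167]
lever_pad 0.48 254 158 176 [0.553 0.063 0.167]
lift_lever 0.74 275 175 2126 [0.496 0.057 0.16 ]
lift_lever 0.72 344 187 301 [ 0.385 -0.027  0.16 ]
lift_lever 0.69 139 256 283 [0.511 0.359 0.16 ]
lift_lever 0.58 257 155 188 [0.56 0.05 0.16]
gauge 0.78 186 272 3135 [0.473 0.299 0.08 ]
gauge 0.72 275 177 2162 [0.542 0.015 0.08 ]
dial_head 0.96 281 157 621 [ 0.55  -0.008  0.122]
dial_head 0.93 185 257 933 [0.479 0.289 0.122]
sample 0.53 283 180 274 [ 0.551 -0.022  0.03 ]
sample 0.21 281 180 55 [ 0.555 -0.019  0.03 ]
pattern_weight 0.67 216 201 677 [0.603 0.138 0.03 ]
red_spool 0.59 343 186 273 [ 0.446 -0.12   0.03 ]
red_spool 0.55 268 220 343 [0.488 0.08  0.03 ]
spare_sample 0.66 342 184 323 [ 0.462 -0.141  0.005]
side [[-0.97, 0.16, -0.183, 0.319], [-0.243, -0.586, 0.773, 0.919], [0.017, 0.795, 0.607, 0.78], [0.0, 0.0, 0.0, 1.0]] 496.20765594921005
lever_pad 0.63 231 265 236 [0.497 0.358 0.167]
lift_lever 0.68 231 267 212 [0.498 0.358 0.16 ]
lift_lever 0.59 242 167 113 [0.559 0.065 0.16 ]
gauge 0.65 249 285 3574 [0.474 0.32  0.08 ]
gauge 0.57 247 190 1974 [0.554 0.04  0.08 ]
dial_head 0.77 257 163 360 [ 0.545 -0.014  0.122]
dial_head 0.72 257 256 659 [0.47  0.282 0.122]
dial_head 0.4 251 193 22 [0.529 0.102 0.122]
dial_head 0.35 243 167 147 [0.573 0.013 0.122]
sample 0.65 255 197 228 [ 0.544 -0.002  0.03 ]
pattern_weight 0.59 207 234 698 [0.616 0.155 0.03 ]
red_spool 0.6 268 225 393 [0.492 0.091 0.03 ]
spare_sample 0.55 299 177 193 [ 0.46  -0.142  0.005]
```

View pics/scene1.png

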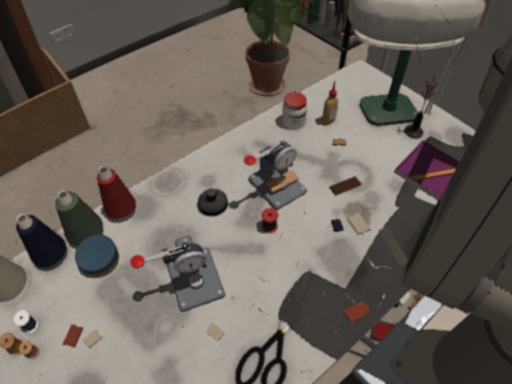

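View pics/side1.png

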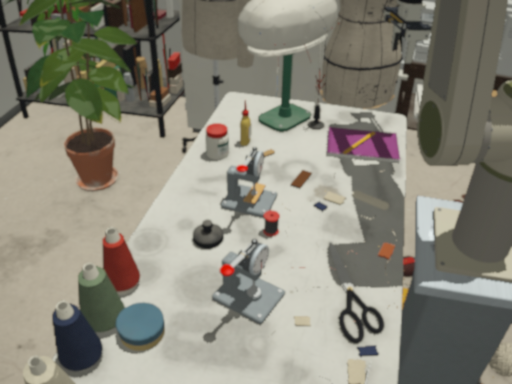

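The scene shows two gauge look-alikes: one near scene px (275,177) with its red pad at (250,159), y≈0, and one at (190,272) with its pad at (138,261), y≈0.3. Other red things are the spool (269,220), the jar lid (295,100) and the red cone (115,190). I choose the gauge at (275,177), which is the farthest right. Next I triangulate its pad and check it in a close crop.

Run:
```python
from h import *
R=[];crops=[]
for n,(u0,v0) in(('scene',(250,159)),('side',(242,169))):
    c=viewer.camera(n); im=c['image'].astype(int)
    m=(im[:,:,0]>130)&(im[:,:,1]<80)&(im[:,:,2]<80)
    k,lab,st,ce=cv2.connectedComponentsWithStats(m.astype(np.uint8))
    i=1+np.argmin(np.hypot(*(ce[1:]-[u0,v0]).T)); print(n,ce[i],st[i])
    R.append(ray(c,*ce[i])); print(atz(c,*ce[i],.163).round(4))
    u,v=int(u0+15),int(v0+15); cr=c['image'][v-50:v+50,u-65:u+65,::-1]; crops.append(cv2.resize(cr,None,fx=3,fy=3,interpolation=cv2.INTER_CUBIC))
    for d in nets.masks_of(n,'dial_head')[:2]:
        print('dial',np.array(d['centre'])*[512,384],atz(c,d['centre'][0]*512,d['centre'][1]*384,.122).round(4))
A=sum(np.eye(3)-np.outer(d,d)/(d@d) for o,d in R);b=sum((np.eye(3)-np.outer(d,d)/(d@d))@o for o,d in R)
print('tri',np.linalg.solve(A,b).round(4))
s=bot.sense();print(s['ee_pos'],s['tool_rot'],s['time'])
cv2.imwrite('pics/crop.png',np.hstack(crops))
```

```text
scene [249.57333333 159.50666667] [244 156  12   8  75]
[0.5589 0.0711 0.163 ]
dial [184.4224 257.8176] [0.4775 0.2918 0.122 ]
dial [279.9104 156.7104] [ 0.5517 -0.0078  0.122 ]
side [242.09433962 168.28301887] [237 166  11   6  53]
[0.5568 0.0736 0.163 ]
dial [256.3072 162.3168] [ 0.547  -0.0149  0.122 ]
dial [255.0784 258.3168] [0.4719 0.2897 0.122 ]
tri [0.5581 0.0714 0.1623]
[ 0.23630245 -0.55150706  0.23763185] [ 9.79585690e-01  2.01027051e-01 -1.63202815e-05 -1.63725653e-05] 1.1
```

View pics/crop.png

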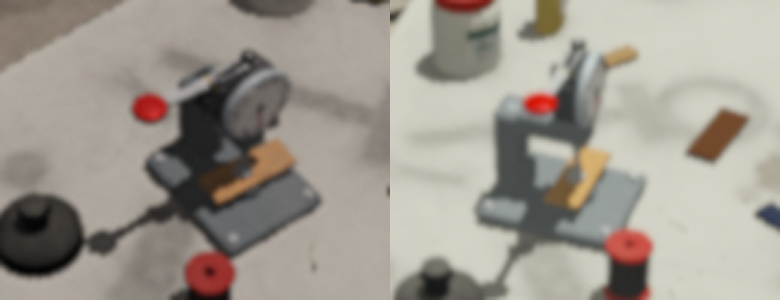

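The crop confirms it: white dial facing front, column at the back, red pad on the left and the light-brown sample under the foot. The triangulated pad is at (0.558, 0.071) with z≈0.162 for the dome's middle, which fits the given height. Next I check the lamp's clearance along the path.

Run:
```python
from h import *
def tri(a,b):
    A=np.zeros((3,3));B=np.zeros(3)
    for n,p in(('scene',a),('side',b)):
        o,d=ray(viewer.camera(n),*p);M=np.eye(3)-np.outer(d,d)/(d@d);A+=M;B+=M@o
    return np.linalg.solve(A,B).round(3)
print('base',tri((390,108),(285,117)),'neck',tri((407,45),(289,50)))
c=viewer.camera('scene');print(atz(c,350,20,.4),atz(c,415,45,.35),atz(c,390,108,0))
```

```text
base [ 0.567 -0.469 -0.002] neck [ 0.557 -0.436  0.237]
[ 0.54249159 -0.16252512  0.4       ] [ 0.4539206  -0.27064906  0.35      ] [ 5.68349731e-01 -4.69725221e-01  1.11022302e-16]
```

Call:
jog_arm([
  {"jaw":0,"x":1.2,"y":-1.7},
  {"jaw":0,"x":1.85,"y":-2.6},
  {"jaw":0,"x":1.85,"y":-2.6},
  {"jaw":0,"x":1.85,"y":-2.6},
  {"jaw":0,"x":1.85,"y":-2.6},
  {"jaw":0,"x":1.85,"y":-2.6},
  {"jaw":0,"x":1.85,"y":-2.6},
  {"jaw":0,"x":1.85,"y":-2.6},
  {"jaw":0,"x":1.85,"y":-2.6},
  {"jaw":0,"x":1.8,"y":-2.7},
])

```text
invalid input at $.rows[0]: expected keys jaw, x, y, z, turn
```

Call:
jog_arm([
  {"jaw":0,"x":2.6,"y":-1.4},
  {"jaw":0,"x":2.8,"y":-1.5},
  {"jaw":0,"x":2.8,"y":-1.5},
  {"jaw":0,"x":2.8,"y":-1.5},
  {"jaw":0,"x":2.8,"y":-1.5},
  {"jaw":0,"x":2.8,"y":-1.5},
  {"jaw":0,"x":2.8,"y":-1.5},
  {"jaw":0,"x":2.8,"y":-1.5},
  {"jaw":0,"x":2.8,"y":-1.5},
  {"jaw":0,"x":2.8,"y":-1.5},
  {"jaw":0,"x":2.8,"y":-1.5},
  {"jaw":0},
])

```text
invalid input at $.rows[0]: expected keys jaw, x, y, z, turn
```

Call:
jog_arm([
  {"jaw":0,"x":1.2,"y":-1.7,"z":0,"turn":0},
  {"jaw":0,"x":1.85,"y":-2.6,"z":0,"turn":0},
  {"jaw":0,"x":1.85,"y":-2.6,"z":0,"turn":0},
  {"jaw":0,"x":1.85,"y":-2.6,"z":0,"turn":0},
  {"jaw":0,"x":1.85,"y":-2.6,"z":0,"turn":0},
  {"jaw":0,"x":1.85,"y":-2.6,"z":0,"turn":0},
  {"jaw":0,"x":1.85,"y":-2.6,"z":0,"turn":0},
  {"jaw":0,"x":1.85,"y":-2.6,"z":0,"turn":0},
  {"jaw":0,"x":1.85,"y":-2.6,"z":0,"turn":0},
  {"jaw":0,"x":1.8,"y":-2.7,"z":0,"turn":0},
])

```text
time: 2.18
ee_pos: [0.3008, -0.2484, 0.2377]
tool_rot: [0.98, 0.201, 0.0, 0.0]
wrist_force: [0.1, 0.6, 0.7]
grip_width: 0.331
grasp_force: 0.0
```

Call:
jog_arm([
  {"jaw":0,"x":2.9,"y":-1.5,"z":0,"turn":0},
  {"jaw":0,"x":3.3,"y":-1.8,"z":0,"turn":0},
  {"jaw":0,"x":3.3,"y":-1.8,"z":0,"turn":0},
  {"jaw":0,"x":3.3,"y":-1.8,"z":0,"turn":0},
  {"jaw":0,"x":3.3,"y":-1.8,"z":0,"turn":0},
  {"jaw":0,"x":3.3,"y":-1.8,"z":0,"turn":0},
  {"jaw":0,"x":3.3,"y":-1.8,"z":0,"turn":0},
  {"jaw":0,"x":3.3,"y":-1.8,"z":0,"turn":0},
  {"jaw":0,"x":3.3,"y":-1.8,"z":0,"turn":0},
  {"jaw":0,"x":3.3,"y":-1.8,"z":0,"turn":0},
  {"jaw":0,"x":3.5,"y":-1.6,"z":0,"turn":0},
  {"jaw":0,"x":0,"y":0,"z":0,"turn":0},
])

```text
time: 3.18
ee_pos: [0.5587, 0.0746, 0.2358]
tool_rot: [0.979, 0.203, -0.0, -0.001]
wrist_force: [0.5, 0.9, -0.3]
grip_width: 0.002
grasp_force: 0.0
```

Run:
```python
from h import *
print(bot.sense()['ee_pos'],bot.sense()['wrist_force'])
cr=[]
for n in('side','scene','wrist'):
    c=viewer.camera(n); im=c['image'][:,:,::-1].copy()
    tip=bot.sense()['ee_pos']-np.array([0,0,.019]); print(n,'tip px',proj(c,tip),'pad px',proj(c,[.558,.0714,.167]))
    if n=='wrist':cr.append(cv2.resize(im,(400,300)))
    else:
        u,v=map(int,proj(c,tip)); cr.append(cv2.resize(im[v-40:v+60,u-65:u+68],(400,300),interpolation=cv2.INTER_CUBIC))
cv2.imwrite('pics/close.png',np.vstack([np.hstack(cr[:2]),np.hstack([cr[2],cr[2]*0])]))
```

```text
[0.55874785 0.07456547 0.23580461] [ 0.50725926  0.94182999 -0.32742795]
side tip px (np.float64(241.92951519438407), np.float64(146.84002409037157)) pad px (np.float64(241.83339630664923), np.float64(166.11577602045696))
scene tip px (np.float64(249.7071921011328), np.float64(141.31569043434465)) pad px (np.float64(249.66525293743908), np.float64(158.51791155348823))
wrist tip px (np.float64(256.2257747415002), np.float64(236.2207408476313)) pad px (np.float64(255.38360622583073), np.float64(207.12517498954517))
```

View pics/close.png

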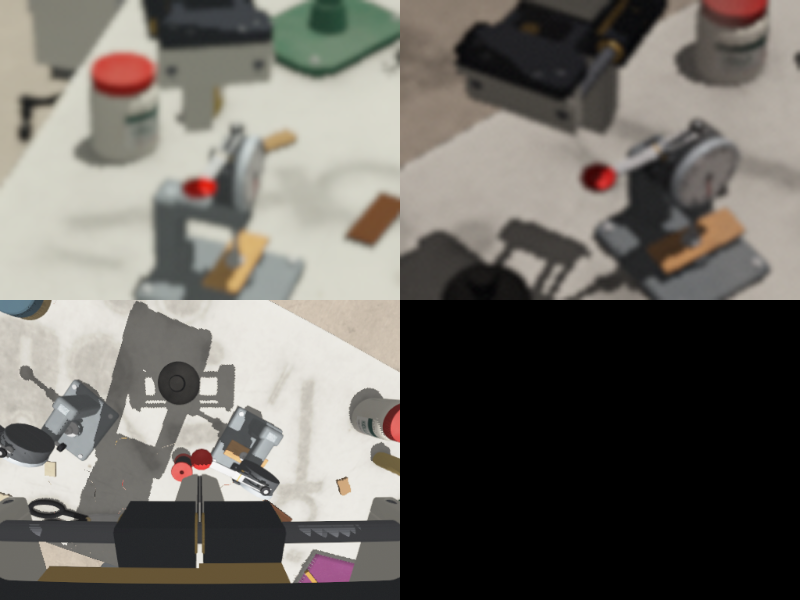

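The wrist view shows the red pad at about (257,204) full-scale px, against a predicted (255,207). The spool lies in front of it and the fingertip stands over the pad. I correct by about 3 mm and descend to just above the pad.

Call:
jog_arm([
  {"jaw":0,"x":-0.2,"y":0.3,"z":1,"turn":0},
  {"jaw":0,"x":0,"y":0,"z":1.5,"turn":0},
  {"jaw":0,"x":0,"y":0,"z":1,"turn":0},
  {"jaw":0,"x":0,"y":0,"z":0.5,"turn":0},
  {"jaw":0,"x":0,"y":0,"z":0,"turn":0},
  {"jaw":0,"x":0,"y":0,"z":0,"turn":0},
  {"jaw":0,"x":0,"y":0,"z":0,"turn":0},
])

```text
time: 3.92
ee_pos: [0.5562, 0.066, 0.1985]
tool_rot: [0.98, 0.201, 0.001, 0.0]
wrist_force: [0.3, 0.3, 0.7]
grip_width: 0.007
grasp_force: 0.0
```

Call:
jog_arm([
  {"jaw":0,"x":0.4,"y":-0.4,"z":0.3,"turn":0},
  {"jaw":0,"x":0,"y":0,"z":0.3,"turn":0},
  {"jaw":0,"x":0,"y":0,"z":0.2,"turn":0},
  {"jaw":0,"x":0,"y":0,"z":0.2,"turn":0},
  {"jaw":0,"x":0,"y":0,"z":0.2,"turn":0},
  {"jaw":0,"x":0,"y":0,"z":0.2,"turn":0},
  {"jaw":0,"x":0,"y":0,"z":0.2,"turn":0},
  {"jaw":0,"x":0,"y":0,"z":0,"turn":0},
  {"jaw":0,"x":0,"y":0,"z":0,"turn":0},
])

```text
time: 4.67
ee_pos: [0.558, 0.0716, 0.1817]
tool_rot: [0.98, 0.201, 0.0, -0.0]
wrist_force: [-0.4, 1.8, 1.9]
grip_width: 0.005
grasp_force: 0.9
```

Call:
jog_arm([
  {"jaw":0,"x":0,"y":0,"z":0.15,"turn":0},
  {"jaw":0,"x":0,"y":0,"z":0.15,"turn":0},
  {"jaw":0,"x":0,"y":0,"z":0.15,"turn":0},
  {"jaw":0,"x":0,"y":0,"z":0.15,"turn":0},
  {"jaw":0,"x":0,"y":0,"z":0.15,"turn":0},
  {"jaw":0,"x":0,"y":0,"z":0.1,"turn":0},
  {"jaw":0,"x":0,"y":0,"z":0,"turn":0},
  {"jaw":0,"x":0,"y":0,"z":0,"turn":0},
  {"jaw":0,"x":0,"y":0,"z":0,"turn":0},
])

```text
time: 5.42
ee_pos: [0.558, 0.0715, 0.1732]
tool_rot: [0.98, 0.201, 0.0, 0.0]
wrist_force: [0.3, 1.0, 2.1]
grip_width: 0.004
grasp_force: 1.4
```

Run:
```python
from h import *
cr=[]
for n,(u,v) in(('side',(250,180)),('scene',(265,170))):
    c=viewer.camera(n); im=c['image'][:,:,::-1]
    cr.append(cv2.resize(im[v-40:v+40,u-53:u+53],(400,300),interpolation=cv2.INTER_CUBIC))
cv2.imwrite('pics/press.png',np.hstack(cr)); print(bot.sense()['ee_pos'],bot.sense()['wrist_force'])
```

```text
[0.55802959 0.07150249 0.17326204] [0.02552346 1.38483095 3.32784907]
```

View pics/press.png

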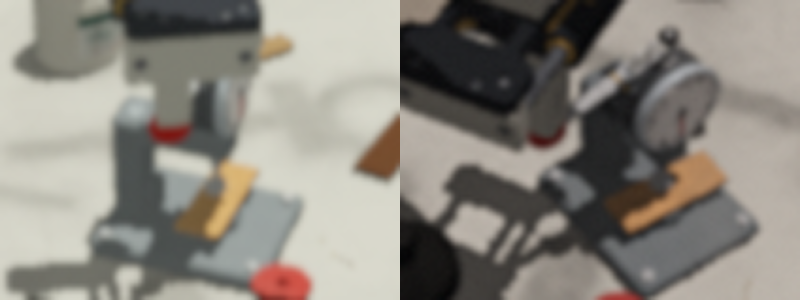

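The fingertip is on the pad, at side crop (170,130), and the lever is tilted with the foot raised. I ease the last bit to the stop and hold.

Call:
jog_arm([
  {"jaw":0,"x":0,"y":0,"z":0.05,"turn":0},
  {"jaw":0,"x":0,"y":0,"z":0.05,"turn":0},
  {"jaw":0,"x":0,"y":0,"z":0.03,"turn":0},
  {"jaw":0,"x":0,"y":0,"z":0,"turn":0},
  {"jaw":0,"x":0,"y":0,"z":0,"turn":0},
  {"jaw":0,"x":0,"y":0,"z":0,"turn":0},
  {"jaw":0,"x":0,"y":0,"z":0,"turn":0},
])

```text
time: 6.1
ee_pos: [0.5581, 0.0714, 0.1721]
tool_rot: [0.98, 0.201, 0.0, 0.0]
wrist_force: [-1.3, 1.1, 4.7]
grip_width: 0.008
grasp_force: 2.6
```

Force is rising at the stop. Now I ease up at 12 mm/s.

Call:
jog_arm([
  {"jaw":0,"x":0,"y":0,"z":-0.05,"turn":0},
  {"jaw":0,"x":0,"y":0,"z":-0.1,"turn":0},
  {"jaw":0,"x":0,"y":0,"z":-0.1,"turn":0},
  {"jaw":0,"x":0,"y":0,"z":-0.1,"turn":0},
  {"jaw":0,"x":0,"y":0,"z":-0.1,"turn":0},
  {"jaw":0,"x":0,"y":0,"z":-0.1,"turn":0},
  {"jaw":0,"x":0,"y":0,"z":-0.1,"turn":0},
  {"jaw":0,"x":0,"y":0,"z":-0.1,"turn":0},
  {"jaw":0,"x":0,"y":0,"z":-0.1,"turn":0},
  {"jaw":0,"x":0,"y":0,"z":-0.1,"turn":0},
  {"jaw":0,"x":0,"y":0,"z":-0.1,"turn":0},
  {"jaw":0,"x":0,"y":0,"z":-0.1,"turn":0},
])

```text
time: 7.1
ee_pos: [0.5579, 0.0713, 0.1833]
tool_rot: [0.98, 0.201, -0.0, 0.0]
wrist_force: [0.5, -0.6, 0.7]
grip_width: 0.008
grasp_force: 0.6
```

Call:
jog_arm([
  {"jaw":0,"x":0,"y":0,"z":-0.1,"turn":0},
  {"jaw":0,"x":0,"y":0,"z":-0.1,"turn":0},
  {"jaw":0,"x":0,"y":0,"z":-0.1,"turn":0},
  {"jaw":0,"x":0,"y":0,"z":-0.1,"turn":0},
  {"jaw":0,"x":0,"y":0,"z":-0.1,"turn":0},
  {"jaw":0,"x":0,"y":0,"z":-0.1,"turn":0},
  {"jaw":0,"x":0,"y":0,"z":-0.1,"turn":0},
  {"jaw":0,"x":0,"y":0,"z":-0.1,"turn":0},
  {"jaw":0,"x":0,"y":0,"z":-0.1,"turn":0},
  {"jaw":0,"x":0,"y":0,"z":-0.1,"turn":0},
  {"jaw":0,"x":0,"y":0,"z":-0.1,"turn":0},
  {"jaw":0,"x":0,"y":0,"z":-0.1,"turn":0},
])

```text
time: 8.1
ee_pos: [0.5579, 0.0715, 0.1954]
tool_rot: [0.98, 0.201, 0.0, -0.0]
wrist_force: [0.2, 0.2, 0.7]
grip_width: 0.003
grasp_force: 0.0
```

Call:
jog_arm([
  {"jaw":0,"x":0,"y":0,"z":-0.5,"turn":0},
  {"jaw":0,"x":0,"y":0,"z":-1,"turn":0},
  {"jaw":0,"x":0,"y":0,"z":-1.5,"turn":0},
  {"jaw":0,"x":0,"y":0,"z":-1.5,"turn":0},
  {"jaw":0,"x":0,"y":0,"z":-1.5,"turn":0},
  {"jaw":0,"x":0,"y":0,"z":-1,"turn":0},
  {"jaw":0,"x":0,"y":0,"z":0,"turn":0},
  {"jaw":0,"x":0,"y":0,"z":0,"turn":0},
  {"jaw":0,"x":0,"y":0,"z":0,"turn":0},
])

```text
time: 8.85
ee_pos: [0.5576, 0.0715, 0.2646]
tool_rot: [0.98, 0.201, -0.0, -0.0]
wrist_force: [-0.3, -0.6, -0.9]
grip_width: 0.005
grasp_force: 0.0
```

Run:
```python
from h import *
cr=[]
for n,(u,v) in(('side',(250,180)),('scene',(265,170))):
    c=viewer.camera(n); im=c['image'][:,:,::-1]
    cr.append(cv2.resize(im[v-40:v+40,u-53:u+53],(400,300),interpolation=cv2.INTER_CUBIC))
cv2.imwrite('pics/end.png',np.hstack(cr)); print(bot.sense()['ee_pos'],bot.sense()['wrist_force'])
```

```text
[0.55736171 0.07148509 0.26404767] [-0.31831832 -0.29187378  0.01903588]
```

View pics/end.png

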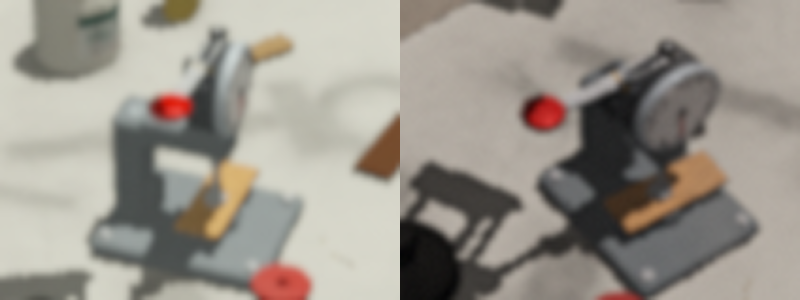

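The lever is level again, with the pad at side crop (172,106). The foot is on the sample, nothing looks moved, and the arm is clear.

```bash
python3 -c "
from station import bot
print(bot.job_done())"
```

```text
the job is handed in; nothing more can be done
None
```

I pressed the lever of the right-hand gauge down to its stop, eased it back up at about 12 mm/s, withdrew the arm and handed the job in; the last picture shows the lever level, the foot on the sample and nothing near the gauge moved, but the hand-in returned no verdict.

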